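# Set the gauge block, then hold the test coupon in the gauge window

## Robot

A 7-joint arm with a two-finger parallel gripper is mounted at the origin on the work surface. World frame = base frame: x ahead of the robot, y to its left, z up, the work surface at z = 0. Lengths are in m, angles in rad, forces in N, time in s.
With the tool pointing down it reaches from about 0.35 to 0.9 m from the base axis. Payload 8.1 kg.
Tool frame: the origin (TCP) lies at the very end of the fingers, on their centre line; the grasp point (between the pads) lies env.pinch_z behind it (env.pinch_z is the distance from the TCP to the grasp point, in m); z points along the fingers, x is the direction in which the jaws open and shut, and the axes are right-handed (so a half turn about z gives the same grasp; the last joint's range is limited). The gripper opens to 92 mm and grips with 3 to 60 N. Pads are 19 mm wide; open, the fingers measure 130 mm over their backs; the gripper's body (75 mm by 190 mm) begins 47 mm behind the grasp point.
Start: joints at [1.188, 0.434, 0.025, 1.573, -0.012, 1.134, -0.075], TCP at [0.173, -0.601, 0.227] pointing down, gripper open.
Joint ranges: [-2.62, 2.62], [-0.44, 2.09], [-1.27, 1.32], [0.08, 2.57], [-1.32, 4.46], [0.12, 2], [-2.74, 2.74]. Speed limits (rad/s): [2.22, 2.22, 3.01, 3.01, 3.14, 3.14, 3.14].

## Interface

Orientations are given as a unit quaternion [w, x, y, z].
In Python, from rig import env, imaging, hand_in gives the robot as it stands.
- The arm moves only by the shell command python3 -m jog 'ROWS' [OPENING] [FORCE]. ROWS is JSON, a list of rows, each a list of 4 numbers: the shift along the tool's x, y, z in mm, then the turn about the tool's z in degrees. A call has 1 to 8 rows; each row shifts and turns the pose as measured when the row begins, along the tool's axes as they then stand; what a row does not reach is not made up. A row lasts 1/8 s, in which the tool goes at most 62.5 mm and 10.7 degrees, less where a joint would pass 70% of its speed; a pose out of reach is approached as far as the arm can. A call with a gripper value outside its range is refused whole. OPENING is the finger opening in mm, from 0 to 91.8, set as the call begins (- or left out, the last holds). The fingers move at their own pace and stop on an object; FORCE is the grip in N (left out, the last holds). Time passes only in rows, so rows that do not move let the fingers close. It gives the time, the measured TCP pose, the force and the opening at its end, in the units of the state.
- env.read_state(): the state, without advancing time (a new reading comes with each control period).
- imaging.read_camera(name): name is "scene" or "top"; returns the picture (400x640x3 uint8, red, green, blue); there is no depth.
- imaging.get_calibration(name): a dict with "fx", "fy", "cx", "cy" (pixels), "position" and "attitude" of the camera in the world. Camera axes: x right, y down, z forward; pixel columns grow to the right and rows downward; lengths in m; the calibration is good to about 2 mm. A picture is of the moment at which its call begins. get_calibration takes no time and is no camera call.
- hand_in(): hands the job in, once; it reports no verdict.
The state is a dict: "clock": time; "q": joint angles; "dq": joint speeds; "effort": joint torques, N m; "tool_pos": TCP position; "eef_rot": TCP orientation; "force": force on the tool from outside, world axes, zero at the start; "ft_torque": the same for the moment, N m; "finger_gap": finger opening in m.
Only numpy, scipy, OpenCV 4.12 (cv2) and the standard library are available. Lean on these libraries where they do the work, as an engineer would, in place of code of your own. Each camera call takes 0.05 s, during which the arm holds its last target. There are 200 camera calls.

## Task

On the bench gauge each metal piece has the opening that matches its shape. First stand the short thick reference block fully down in its pocket in the guard plate and let go of it; then pass the tall thin test coupon down through the narrow window until about 30 mm of it is below the plate's top face. Finish while still holding it there, upright and still, not resting on anything, with the block left seated; leave the dish, the bottle and the beaker where they stand.

Things in the scene. Friction and masses are not known exactly. Their poses are not given: they have to be found in the camera images.
- coupon_centre (a point): centre (half-way up) of the test coupon: a plain aluminium plate standing upright, 8 thick (its x) x 40 wide (its y) x 100 tall (its z, up) mm, about 90 g. It starts upright in a grey plastic stand 56 x 66 x 30 mm high, its lowest 25 mm in the stand's slot (4 mm loose), 75 mm free above.
- block_centre (a point): centre (half-way up) of the reference block: a plain steel bar standing upright, 14 thick (its x) x 22 wide (its y) x 80 tall (its z, up) mm, about 190 g. It starts upright in a similar grey stand, its lowest 25 mm in the stand's slot (4 mm loose), 55 mm free above.
- window (a point): centre of the window's mouth, level with the top face of the guard plate; z up, x and y as the gauge's. The window is a slot 10 (x) x 42 (y) mm, 2 mm more than the coupon each way, with 2 mm chamfered edges, straight through the 20 mm plate. Below it is hollow, with fixed sensor heads 22 mm from its middle on either side in x.
- gauge: bench gauge, a fixed blue box 130 (x) x 170 (y) mm in plan, 100 mm high, its open side to +x; origin at the centre of its underside. On top an aluminium guard plate 20 mm thick with two openings: the window 40 mm towards +y and the pocket 45 mm towards -y. The housing's floor is 12 mm above the bench.
- pocket (a point): centre of the pocket's mouth, level with the top face of the guard plate, 45 mm from the gauge's centre towards the gauge's -y (85 mm from the window); same axes as the window. The pocket is 16 (its x) x 24 (its y) mm, 2 mm more than the block, with 2 mm chamfered edges, and its floor is 30 mm below the plate's top face, so that the seated block stands 50 mm above the plate.
- dish: bystander: open glass dish, 90 mm across, 16 high; origin at the centre of its underside
- bottle: bystander: amber glass bottle, 48 mm across, 90 high; origin at the centre of its underside
- beaker: bystander: open glass beaker, 60 mm across, 70 high; origin at the centre of its underside

How it is judged:
By the outcome, as a careful person would: the job done as asked, in the order asked, and still so for the second after the job is handed in, while the arm keeps its last pose, push and grip.
It also fails if it takes over 72 s, if anything falls off the work surface, if the arm or the gripper's body presses on something with over 40 N, if the wrist force passes 120 N, or if a joint passes its speed limit or range.

## Working session

There is one attempt and no reset: what is moved stays moved. The work goes in short steps, Python scripts to look and compute and a shell command to move; the robot and the scene stay as the last step left them, time stands still between calls to the robot, and variables do not carry over. Pictures are saved under pics/ and viewed, about 8 in all and at most 12, crops included, and the job is handed in when it is done.

```bash
ls; mkdir -p pics; python3 - <<'E'
from rig import env, imaging
import cv2
for n in("scene","top"):
    im=imaging.read_camera(n); cv2.imwrite(f"pics/{n}0.png",im[:,:,::-1]); print(imaging.get_calibration(n))
print(env.read_state(),env.pinch_z)
E
```

```text
pics
{'fx': 461.9433838881079, 'fy': 461.9433838881079, 'cx': 314.97811122219366, 'cy': 201.81638375864097, 'position': array([ 1.36457251, -0.32835615,  0.7136188 ]), 'attitude': array([-0.35466842,  0.73377464,  0.52418237, -0.24701809])}
{'fx': 493.01360117857985, 'fy': 493.01360117857985, 'cx': 321.80229854953893, 'cy': 205.01465509358263, 'position': array([ 0.41175121, -0.08497991,  1.13720178]), 'attitude': array([ 0.07200374, -0.69451647,  0.71364975, -0.05627044])}
{'clock': 0.1, 'q': array([ 1.18842648,  0.43517058,  0.02496562,  1.57402904, -0.01160651,
        1.13397319, -0.07509257]), 'dq': array([ 0.00029384, -0.00048497,  0.00056351, -0.00222841, -0.00046884,
        0.0002432 , -0.00052904]), 'effort': array([ 2.96110942e-03, -6.69123888e+01,  9.87967327e-01, -3.15144753e+01,
       -6.05280348e-02,  3.74059018e-02,  4.13199314e-05]), 'tool_pos': array([ 0.17241081, -0.60026609,  0.22600374]), 'eef_rot': array([-3.81512417e-04,  7.98773526e-01, -6.01631398e-01, -6.07743278e-04]), 'force': array([0.32807243, 0.29259273, 0.47844948]), 'ft_torque': array([ 0.01797132, -0.00733188,  0.03619948]), 'finger_gap': 0.0917008705075499} 0.0188
```

View pics/top0.png

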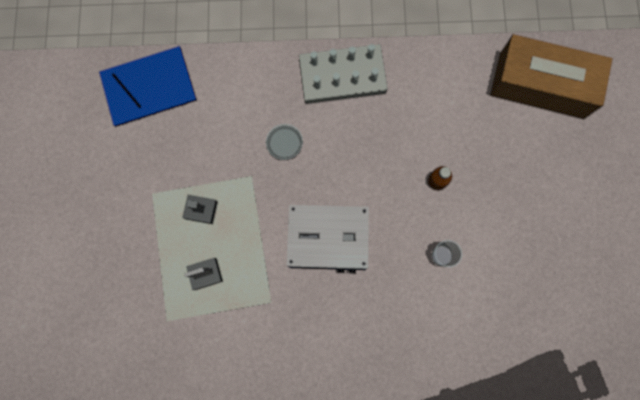

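View pics/scene0.png

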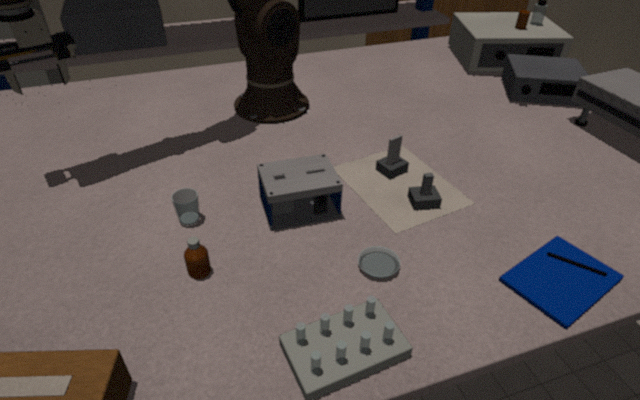

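```bash
cat > h.py <<'E'
import numpy as np, cv2
from scipy.spatial.transform import Rotation as R
from rig import env, imaging
def rot(q): return R.from_quat(np.r_[q[1:],q[0]])
def ray(n,u,v):
    c=imaging.get_calibration(n); d=rot(c["attitude"]).apply([(u-c["cx"])/c["fx"],(v-c["cy"])/c["fy"],1]); return c["position"],d
def at(n,u,v,z):
    p,d=ray(n,u,v); return p+d*(z-p[2])/d[2]
def proj(n,P):
    c=imaging.get_calibration(n); p=rot(c["attitude"]).inv().apply(np.atleast_2d(P)-c["position"])
    return np.c_[p[:,0]/p[:,2]*c["fx"]+c["cx"],p[:,1]/p[:,2]*c["fy"]+c["cy"]]
def crop(n,x0,y0,w,h,s,f,im=None):
    im=imaging.read_camera(n) if im is None else im
    o=cv2.resize(im[y0:y0+h,x0:x0+w],None,fx=s,fy=s,interpolation=cv2.INTER_CUBIC)
    for i in range(0,w,10):
        cv2.line(o,(i*s,0),(i*s,8 if i%50 else 18),(255,0,0),1)
    for i in range(0,h,10):
        cv2.line(o,(0,i*s),(8 if i%50 else 18,i*s),(255,0,0),1)
    cv2.imwrite(f,o[:,:,::-1])
E
python3 - <<'E'
from h import *
im=cv2.imread("pics/top0.png")[:,:,::-1]
a=im[190:300,170:230]; b=im[190:300,280:380]
o=np.hstack([a,b]); crop("top",0,0,160,110,5,"pics/c1.png",np.ascontiguousarray(o))
im=np.ascontiguousarray(cv2.imread("pics/scene0.png")[:,:,::-1])
crop("scene",250,125,200,105,4,"pics/c2.png",im)
E
```

```text
(no output)
```

View pics/c1.png

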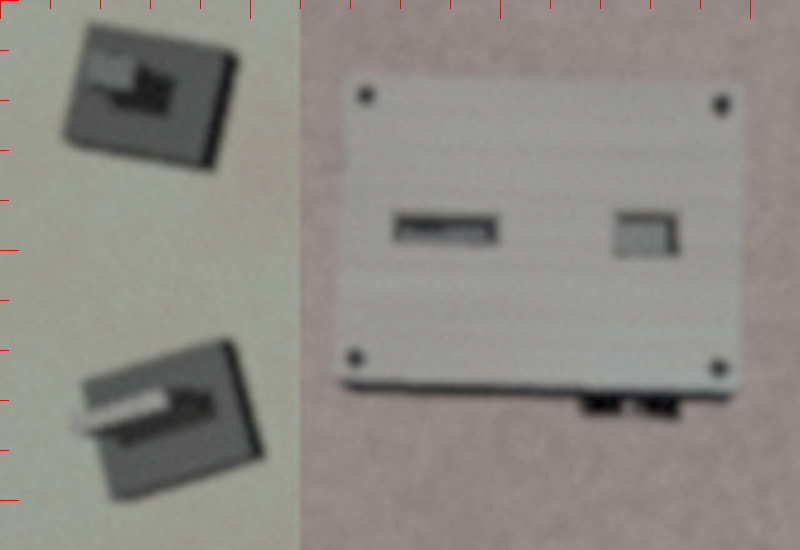

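View pics/c2.png

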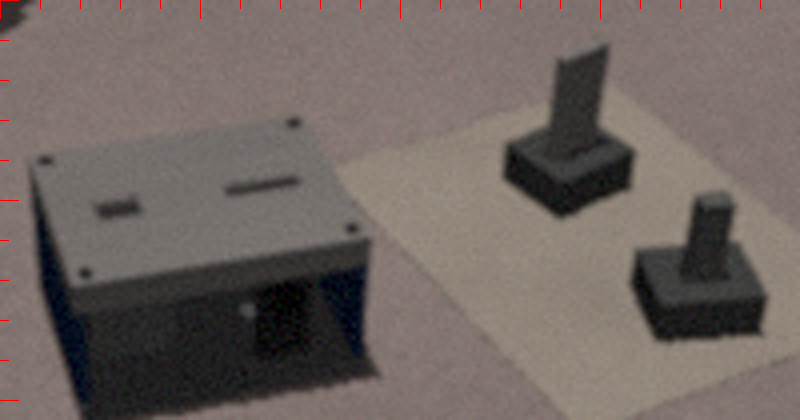

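```bash
cat > m.py <<'E'
from h import *
from scipy.optimize import least_squares
L=lambda x,y:((x+.5)/5-.5+170,(y+.5)/5-.5+190)
G=lambda x,y:((x+.5)/5-.5+220,(y+.5)/5-.5+190)
S=lambda x,y:((x+.5)/4-.5+250,(y+.5)/4-.5+125)
def box(a,b,z): # corners in image order TL,TR,BR,BL of top view (up=+x, right=-y)
    a/=2000;b/=2000
    return [[a,b,z],[a,-b,z],[-a,-b,z],[-a,b,z]]
def fit(obs,x0):
    M=np.array([o[0] for o in obs])
    def P(p):
        c,s=np.cos(p[2]),np.sin(p[2]); return np.c_[p[0]+c*M[:,0]-s*M[:,1],p[1]+s*M[:,0]+c*M[:,1],M[:,2]]
    def f(p): return np.ravel([proj(o[1],q)[0]-o[2] for o,q in zip(obs,P(p))])
    r=least_squares(f,x0,loss="soft_l1"); print(np.round(r.x[:2]*1000,1),np.degrees(r.x[2]).round(1),"res",np.round(r.fun,1)); return r.x
def O(m,cam,pts): return [(a,cam,b) for a,b in zip(m,pts)]
g=O([[.0,.04,.1],[0,-.045,.1]],"top",[G(446,228),G(647,234)])
g1=g+O(box(130,170,.1),"top",[G(347,75),G(742,85),G(733,388),G(340,380)])
g2=O([[0,.04,.1],[0,-.045,.1]],"scene",[S(262,186),S(118,208)])
fit(g,[.35,-.1,0]);fit(g1,[.35,-.1,0]);fit(g2,[.35,-.1,0]);fit(g1+g2,[.35,-.1,0])
print("coupon stand");fit(O(box(56,66,.03),"top",[L(85,383),L(226,342),L(257,458),L(113,500)]),[.3,.15,0])
b=O(box(56,66,.03),"top",[L(92,24),L(232,50),L(208,168),L(65,138)])
print("block stand");fit(b,[.4,.15,0])
print("coupon top", at("top",*L(125,408),.105)*1000)
print("block top",at("top",*L(114,71),.085)*1000)
print("scene coupon top",at("scene",*S(582,52),.105)*1000,"blk",at("scene",*S(715,202),.085)*1000)
s=env.read_state();print(rot(s["eef_rot"]).as_matrix().round(3))
E
python3 m.py
```

```text
[536.1 -75. ] -3.3 res [ 0.  0. -0. -0.]
[536.3 -74.9] -3.0 res [-0.   0.  -0.  -0.2 -0.2 -0.   0.2 -0.3  1.4  0.4 -1.2 -0. ]
[535.8 -74.5] -3.6 res [ 0. -0. -0.  0.]
[536.3 -74.8] -3.0 res [-0.1  0.  -0.1 -0.2 -0.3 -0.   0.2 -0.2  1.4  0.5 -1.3 -0.  -0.1  0.
 -0.1  0.2]
coupon stand
[466.9 205.8] 15.0 res [-0.1 -0.4  0.  -0.5 -0.1  0.4  0.2  0.5]
block stand
[615.5 218.2] -12.1 res [ 0.4 -0.1  0.1 -0.3 -0.6 -0.2  0.1  0.6]
coupon top [468.84308331 205.18720467 105.        ]
block top [616.39148649 218.85035091  85.        ]
scene coupon top [469.06845706 205.52087919 105.        ] blk [617.65404662 219.72124686  85.        ]
[[ 0.276 -0.961 -0.001]
 [-0.961 -0.276  0.001]
 [-0.001  0.    -1.   ]]
```

```bash
cat > go.py <<'E'
import sys
from h import *
x,y,z,yaw=map(float,sys.argv[1:])
s=env.read_state();M=rot(s["eef_rot"]);m=M.as_matrix()
cur=np.degrees(np.arctan2(m[1,0],m[0,0]));d=(cur-yaw+90)%180-90
print("turn",round(d,2),"shift now",M.inv().apply(np.array([x,y,z])-s["tool_pos"]*1000).round(1),
 "after turn",(M*R.from_euler("z",d,degrees=True)).inv().apply(np.array([x,y,z])-s["tool_pos"]*1000).round(1),"tilt",m[:,2].round(4),"F",s["force"].round(1),"t",s["clock"])
E
python3 -m jog '[[0,0,0,-10.3],[0,0,0,-10.3],[0,0,0,-10.3],[0,0,0,-10.3],[0,0,0,-10.3],[0,0,0,-10.3]]' 60; python3 go.py 616.5 219 180 -12.1
```

```text
clock: 0.85
tool_pos: [0.1719, -0.5984, 0.223]
eef_rot: [-0.003, 0.996, -0.089, -0.002]
force: [0.5, 0.7, 0.0]
finger_gap: 0.0598
turn 1.87 shift now [ 292.6 -883.    47.3] after turn [ 263.5 -892.1   47.3] tilt [-0.0029  0.0069 -1.    ] F [0.5 0.7 0. ] t 0.85
```

```bash
python3 -m jog '[[19,-58,0,0.3],[19,-58,0,0.3],[19,-58,0,0.3],[19,-58,0,0.3],[19,-58,0,0.3],[19,-58,0,0],[19,-58,0,0],[19,-58,0,0]]'; python3 go.py 616.5 219 180 -12.1
```

```text
clock: 1.85
tool_pos: [0.4123, -0.1653, 0.2227]
eef_rot: [-0.003, 0.994, -0.106, -0.003]
force: [0.4, -0.5, 0.2]
finger_gap: 0.0599
turn -0.05 shift now [ 119.  -418.4   44.5] after turn [ 119.4 -418.3   44.5] tilt [-0.0045  0.0072 -1.    ] F [ 0.4 -0.5  0.2] t 1.85
```

```bash
python3 -m jog '[[17,-59,0,0],[17,-59,0,0],[17,-59,0,0],[17,-59,0,0],[17,-59,0,0],[17,-59,0,0],[17,-59,0,0],[0,0,0,0]]'; python3 go.py 616.5 219 130 -12.1
```

```text
clock: 2.85
tool_pos: [0.6183, 0.2262, 0.2213]
eef_rot: [-0.003, 0.994, -0.105, -0.004]
force: [0.4, -0.2, -0.4]
finger_gap: 0.06
turn 0.05 shift now [ 0.5  7.9 91.3] after turn [ 0.5  7.9 91.3] tilt [-0.0077  0.0071 -0.9999] F [ 0.4 -0.2 -0.4] t 2.85
```

```bash
python3 -m jog '[[0,4,45,0],[0,4,45,0],[0,0,0,0]]'; python3 go.py 616.5 219 50 -12.1; python3 - <<'E'
from h import *
crop("scene",380,140,100,80,6,"pics/c3.png")
E
```

```text
clock: 3.22
tool_pos: [0.6157, 0.2179, 0.1286]
eef_rot: [-0.002, 0.994, -0.105, -0.005]
force: [-0.5, -0.3, 0.4]
finger_gap: 0.0596
turn 0.06 shift now [ 1.3 -1.  78.6] after turn [ 1.3 -1.  78.6] tilt [-0.0086  0.0057 -0.9999] F [-0.5 -0.3  0.4] t 3.225
```

View pics/c3.png

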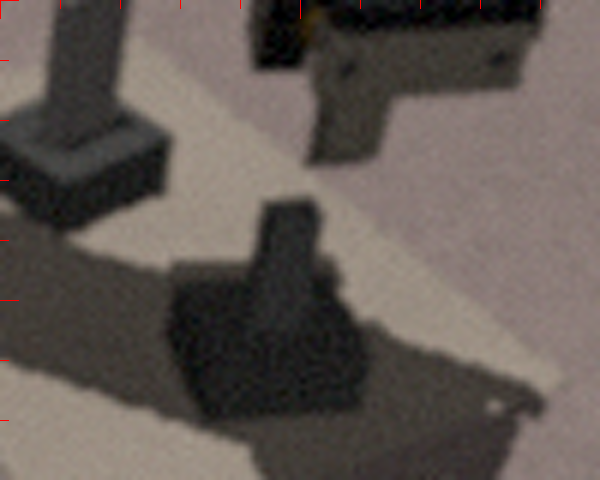

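```bash
python3 - <<'E'
from h import *
s=env.read_state();m=rot(s["eef_rot"])
print(proj("scene",[s["tool_pos"]+m.apply([a,b,0]) for a in(.03,.046) for b in(-.0095,.0095)])-[380,140])
E
python3 -m jog '[[1,-1,40,0],[0,0,30,0],[0,0,9,0],[0,0,0,0]]'; python3 go.py 616.5 219 50 -12.1
```

```text
[[59.60497365 25.81389611]
 [51.4004556  26.38996869]
 [62.00042409 29.91749165]
 [53.70146473 30.5080327 ]]
clock: 3.78
tool_pos: [0.6239, 0.2221, 0.0603]
eef_rot: [-0.006, 0.994, -0.106, 0.003]
force: [-0.2, 0.8, -0.2]
finger_gap: 0.0599
turn -0.1 shift now [-6.6  4.7 10.2] after turn [-6.6  4.7 10.2] tilt [ 0.0071  0.0123 -0.9999] F [-0.2  0.8 -0.2] t 3.775
```

```bash
python3 -m jog '[[-6,4,0,0],[0,0,0,0]]'; python3 go.py 616.5 219 50 -12.1;python3 -m jog '[[0,0,9,0],[0,0,0,0]]'; python3 go.py 616.5 219 50 -12.1
```

```text
clock: 4.03
tool_pos: [0.6182, 0.22, 0.0634]
eef_rot: [-0.007, 0.994, -0.106, 0.005]
force: [0.2, 0.1, 0.4]
finger_gap: 0.0599
turn -0.12 shift now [-1.6  1.5 13.4] after turn [-1.6  1.5 13.4] tilt [ 0.0108  0.0137 -0.9998] F [0.2 0.1 0.4] t 4.025
clock: 4.28
tool_pos: [0.6187, 0.2202, 0.0549]
eef_rot: [-0.008, 0.994, -0.106, 0.005]
force: [0.2, 0.8, -0.3]
finger_gap: 0.06
turn -0.13 shift now [-2.   1.8  4.9] after turn [-2.   1.8  4.9] tilt [ 0.0123  0.0141 -0.9998] F [ 0.2  0.8 -0.3] t 4.275
```

```bash
python3 -m jog '[[-2,2,4,0],[0,0,0,0]]'; python3 -m jog '[[0,0,0,0],[0,0,0,0],[0,0,0,0],[0,0,0,0],[0,0,0,0],[0,0,0,0]]' 0 40; python3 go.py 616.5 219 50 -12.1
```

```text
clock: 4.53
tool_pos: [0.6162, 0.2186, 0.0503]
eef_rot: [-0.008, 0.994, -0.106, 0.005]
force: [-0.7, -0.3, -0.1]
finger_gap: 0.06
clock: 5.28
tool_pos: [0.6163, 0.2188, 0.0504]
eef_rot: [-0.008, 0.994, -0.106, 0.005]
force: [-0.3, 0.3, -1.0]
finger_gap: 0.0138
turn -0.12 shift now [ 0.1 -0.2  0.4] after turn [ 0.2 -0.2  0.4] tilt [ 0.012   0.0142 -0.9998] F [-0.3  0.3 -1. ] t 5.275
```

```bash
python3 -m jog '[[0,0,-10,0],[0,0,-20,0],[0,0,-20,0],[0,0,-20,0],[0,0,-20,0],[0,0,-20,0],[0,0,-15,0],[0,0,0,0]]'; python3 go.py 533.8 -119.7 175 -3.2
```

```text
clock: 6.28
tool_pos: [0.615, 0.2177, 0.1882]
eef_rot: [-0.009, 0.994, -0.106, 0.007]
force: [-0.3, 0.3, -1.9]
finger_gap: 0.0139
turn -8.98 shift now [ -8.4 347.1   6.4] after turn [-62.4 341.5   6.4] tilt [ 0.0164  0.0162 -0.9997] F [-0.3  0.3 -1.9] t 6.275
```

```bash
python3 -m jog '[[-1,15,0,0],[-1,30,0,0],[-1,35,0,0],[-1,35,0,0],[-1,35,0,0],[-1,35,0,0],[-1,35,0,0],[-1,35,0,0]]';  python3 -m jog '[[0,30,0,0],[0,25,0,0],[0,15,0,0],[0,8,0,0],[0,0,0,-3],[0,0,0,-3],[0,0,0,-3],[0,0,0,0]]'; python3 go.py 533.8 -119.7 175 -3.2
```

```text
clock: 7.28
tool_pos: [0.5444, -0.0433, 0.1763]
eef_rot: [-0.007, 0.994, -0.106, 0.001]
force: [0.9, -1.2, -1.7]
finger_gap: 0.0139
clock: 8.28
tool_pos: [0.5214, -0.1263, 0.1714]
eef_rot: [-0.006, 1.0, -0.028, -0.002]
force: [0.6, 0.2, -2.2]
finger_gap: 0.0139
turn 0.03 shift now [12.  -7.3 -3.6] after turn [12.  -7.3 -3.6] tilt [-0.004   0.0129 -0.9999] F [ 0.6  0.2 -2.2] t 8.275
```

```bash
python3 -m jog '[[6,-4,0,0],[6,-3,0,0],[0,0,0,0],[0,0,0,0]]'; python3 go.py 533.8 -119.7 160 -3.2;  python3 - <<'E'
from h import *
im=imaging.read_camera("scene");cv2.imwrite("pics/s4.png",im[:,:,::-1])
crop("scene",245,90,110,80,7,"pics/c4.png",im)
E
```

```text
clock: 8.78
tool_pos: [0.5351, -0.1183, 0.1713]
eef_rot: [-0.007, 1.0, -0.028, -0.002]
force: [-0.1, -0.6, -2.2]
finger_gap: 0.0141
turn -0.01 shift now [-1.1  1.6 11.3] after turn [-1.1  1.6 11.3] tilt [-0.0037  0.0134 -0.9999] F [-0.1 -0.6 -2.2] t 8.775
```

View pics/c4.png

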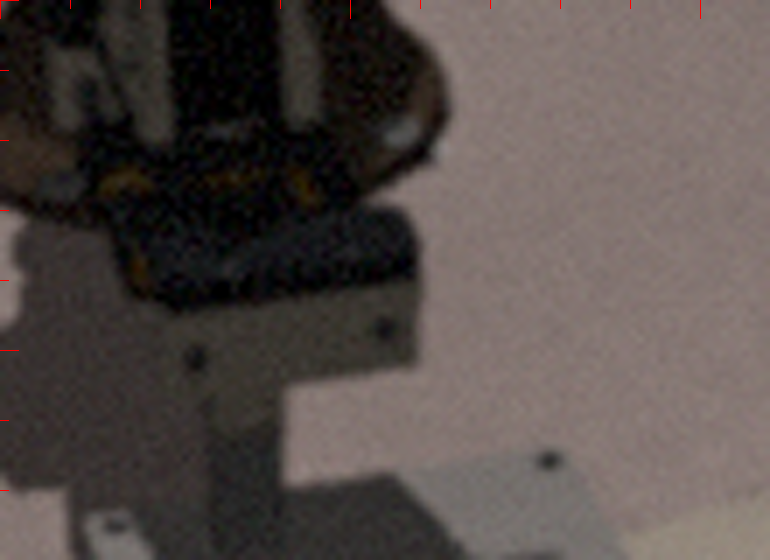

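```bash
python3 - <<'E'
from h import *
im=np.ascontiguousarray(cv2.imread("pics/s4.png")[:,:,::-1])
im=cv2.convertScaleAbs(im,alpha=1.8)
crop("scene",250,135,90,70,8,"pics/c5.png",im)
s=env.read_state();m=rot(s["eef_rot"])
# expected block corners: near face x=+7mm, bottom (tool z +45.3), at TCP level
for z in(0,.0453): print(z,(proj("scene",[s["tool_pos"]+m.apply([a,b,z]) for a,b in((.007,.011),(.007,-.011),(-.007,-.011))])-[250,135])*8)
print((proj("scene",[at("scene",0,0,.1)*0+[.5338,-.1197,.1]])-[250,135])*8)
E
```

```text
0 [[194.38665884 142.50461108]
 [274.00303243 130.06735871]
 [262.47176545 103.1504588 ]]
0.0453 [[203.8453805  279.98762661]
 [281.20309401 267.27478065]
 [269.91732532 239.7232453 ]]
[[232.73485279 334.69472354]]
```

View pics/c5.png

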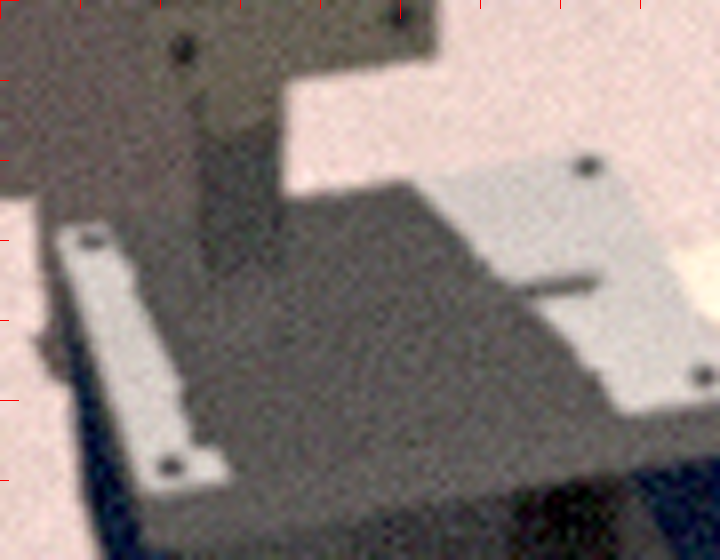

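```bash
python3 -m jog '[[-1,1.6,8,0],[0,0,8,0],[0,0,4,0],[0,0,0,0]]'; python3 go.py 533.8 -119.7 140 -3.2
```

```text
clock: 9.32
tool_pos: [0.533, -0.1201, 0.1494]
eef_rot: [-0.007, 1.0, -0.028, -0.003]
force: [-0.4, -0.1, -1.5]
finger_gap: 0.0136
turn -0.05 shift now [ 0.8 -0.4  9.4] after turn [ 0.8 -0.4  9.4] tilt [-0.0049  0.0133 -0.9999] F [-0.4 -0.1 -1.5] t 9.325
```

```bash
python3 -m jog '[[0.9,0,4,0],[0,0,4,0],[0,0,4,0],[0,0,0,0]]'; python3 go.py 534 -120.3 116 -3.2
```

```text
clock: 9.82
tool_pos: [0.5342, -0.1204, 0.1367]
eef_rot: [-0.006, 1.0, -0.029, -0.002]
force: [0.2, -0.1, -1.6]
finger_gap: 0.0138
turn -0.08 shift now [-0.1  0.1 20.7] after turn [-0.1  0.1 20.7] tilt [-0.0044  0.0128 -0.9999] F [ 0.2 -0.1 -1.6] t 9.825
```

Bottom about 9 mm into the pocket, no contact force. Continue.

```bash
python3 -m jog '[[0,0,4,0],[0,0,4,0],[0,0,4,0],[0,0,4,0],[0,0,0,0]]'; python3 go.py 534 -120.3 115 -3.2; python3 -m jog '[[0,0,1.5,0],[0,0,1.5,0],[0,0,0,0]]';  python3 go.py 534 -120.3 115 -3.2
```

```text
clock: 10.45
tool_pos: [0.5341, -0.1205, 0.1196]
eef_rot: [-0.006, 1.0, -0.029, -0.002]
force: [0.5, 0.3, -2.1]
finger_gap: 0.0136
turn -0.09 shift now [-0.1 -0.1  4.6] after turn [-0.1 -0.1  4.6] tilt [-0.0044  0.0126 -0.9999] F [ 0.5  0.3 -2.1] t 10.45
clock: 10.82
tool_pos: [0.5343, -0.1205, 0.1166]
eef_rot: [-0.006, 1.0, -0.029, -0.002]
force: [0.7, -1.2, -2.7]
finger_gap: 0.0138
turn -0.09 shift now [-0.3 -0.2  1.6] after turn [-0.3 -0.2  1.6] tilt [-0.004   0.0124 -0.9999] F [ 0.7 -1.2 -2.7] t 10.825
```

```bash
python3 -m jog '[[0,0,1,0],[0,0,0,0]]'; python3 -m jog '[[0,0,1,0],[0,0,0,0]]';python3 -m jog '[[0,0,1,0],[0,0,0,0]]'
```

```text
clock: 11.08
tool_pos: [0.5343, -0.1205, 0.1156]
eef_rot: [-0.006, 1.0, -0.029, -0.002]
force: [-0.5, -1.1, -2.4]
finger_gap: 0.0138
clock: 11.32
tool_pos: [0.5343, -0.1205, 0.1154]
eef_rot: [-0.006, 1.0, -0.029, -0.002]
force: [0.4, -0.9, -2.9]
finger_gap: 0.0138
clock: 11.58
tool_pos: [0.5343, -0.1205, 0.1154]
eef_rot: [-0.006, 1.0, -0.029, -0.002]
force: [0.1, 0.3, -2.8]
finger_gap: 0.0135
```

```bash
python3 -m jog '[[0,0,3,0],[0,0,0,0]]'; python3 - <<'E'
from h import *
s=env.read_state();print(s["effort"].round(1),s["q"].round(3),s["force"].round(2))
E
```

```text
clock: 11.82
tool_pos: [0.5343, -0.1205, 0.1157]
eef_rot: [-0.004, 1.0, -0.029, -0.002]
force: [-1.6, -0.5, -2.4]
finger_gap: 0.0138
[ -0.4 -63.4  -9.1 -27.2  -0.2  -0.2  -0. ] [ 0.55   0.504 -0.579  1.852  0.335  0.888 -0.245] [-1.59 -0.47 -2.41]
```

```bash
python3 -m jog '[[0,0,0,0],[0,0,0,0],[0,0,0,0],[0,0,0,0],[0,0,0,0]]' 60; python3 -m jog '[[0,0,-8,0],[0,0,-15,0],[0,0,-20,0],[0,0,-20,0],[0,0,-20,0],[0,0,-15,0],[0,0,-8,0],[0,0,0,0]]';  python3 go.py 469 205.4 190 15
```

```text
clock: 12.45
tool_pos: [0.5351, -0.1197, 0.1152]
eef_rot: [-0.005, 1.0, -0.029, -0.001]
force: [0.5, 0.3, 0.2]
finger_gap: 0.0579
clock: 13.45
tool_pos: [0.536, -0.1206, 0.2303]
eef_rot: [-0.005, 1.0, -0.028, 0.001]
force: [0.3, 0.2, -1.2]
finger_gap: 0.06
turn -18.25 shift now [ -85.5 -321.2   43.4] after turn [  19.4 -331.8   43.4] tilt [ 0.002   0.0098 -0.9999] F [ 0.3  0.2 -1.2] t 13.45
```

```bash
python3 -m jog '[[0,0,0,-3],[0,0,0,-4],[0,0,0,-4],[0,0,0,-4],[0,0,0,-3.2],[0,0,0,0],[0,-15,0,0],[2,-30,0,0]]'; python3 -m jog '[[2,-35,0,0],[2,-35,0,0],[2,-35,0,0],[2,-35,0,0],[2,-35,0,0],[2,-35,0,0],[2,-30,0,0],[2,-20,0,0]]'; python3 go.py 469 205.4 190 15
```

```text
clock: 14.45
tool_pos: [0.5226, -0.0766, 0.2252]
eef_rot: [-0.006, 0.991, 0.132, -0.003]
force: [-0.1, 1.0, 0.5]
finger_gap: 0.0602
clock: 15.45
tool_pos: [0.4618, 0.1953, 0.2289]
eef_rot: [-0.007, 0.991, 0.131, -0.003]
force: [0.7, 0.2, 0.2]
finger_gap: 0.0603
turn 0.09 shift now [ 9.7 -7.3 38.9] after turn [ 9.7 -7.3 38.9] tilt [-0.0079  0.0134 -0.9999] F [0.7 0.2 0.2] t 15.45
```

```bash
python3 -m jog '[[5,-4,0,0],[5,-3,0,0],[0,0,0,0],[0,0,10,0],[0,0,15,0],[0,0,15,0],[0,0,15,0],[0,0,0,0]]'; python3 go.py 469 205.4 120 15; python3 - <<'E'
from h import *
im=imaging.read_camera("scene");crop("scene",370,95,90,90,7,"pics/c6.png",cv2.convertScaleAbs(im,alpha=1.5))
E
```

```text
clock: 16.45
tool_pos: [0.468, 0.2043, 0.1683]
eef_rot: [-0.006, 0.991, 0.13, -0.005]
force: [0.6, -0.1, -0.1]
finger_gap: 0.06
turn -0.01 shift now [ 1.7 -0.1 48.3] after turn [ 1.7 -0.1 48.3] tilt [-0.0108  0.0113 -0.9999] F [ 0.6 -0.1 -0.1] t 16.45
```

View pics/c6.png

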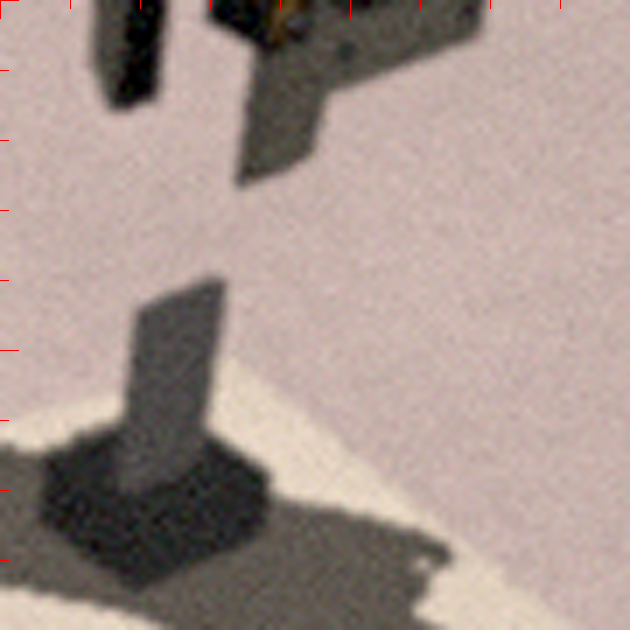

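```bash
python3 -m jog '[[1.5,0,8,0],[0,0,15,0],[0,0,15,0],[0,0,12,0],[0,0,0,0]]'; python3 go.py 469 205.4 63 15
```

```text
clock: 17.12
tool_pos: [0.4697, 0.206, 0.1158]
eef_rot: [-0.007, 0.991, 0.13, -0.004]
force: [-0.7, 0.8, 0.7]
finger_gap: 0.0598
turn -0.01 shift now [-0.5  1.2 52.8] after turn [-0.5  1.2 52.8] tilt [-0.0092  0.0122 -0.9999] F [-0.7  0.8  0.7] t 17.125
```

```bash
python3 -m jog '[[0,1,8,0],[0,0,12,0],[0,0,12,0],[0,0,12,0],[0,0,8,0],[0,0,0,0]]'; python3 go.py 469 205.4 63 15
```

```text
clock: 17.88
tool_pos: [0.4696, 0.2058, 0.0602]
eef_rot: [-0.007, 0.991, 0.13, -0.004]
force: [0.3, -0.4, 0.4]
finger_gap: 0.0602
turn -0.0 shift now [-0.7  0.2 -2.8] after turn [-0.7  0.2 -2.8] tilt [-0.009   0.0124 -0.9999] F [ 0.3 -0.4  0.4] t 17.875
```

```bash
python3 -m jog '[[-0.6,0,0,0],[0,0,0,0],[0,0,0,0],[0,0,0,0],[0,0,0,0],[0,0,0,0],[0,0,0,0],[0,0,0,0]]' 0 40; python3 -m jog '[[0,0,-5,0],[0,0,-12,0],[0,0,-20,0],[0,0,-20,0],[0,0,-20,0],[0,0,-20,0],[0,0,-20,0],[0,0,0,0]]';python3 go.py 538.5 -34.9 200 -3.2
```

```text
clock: 18.88
tool_pos: [0.4696, 0.206, 0.0613]
eef_rot: [-0.007, 0.991, 0.13, -0.003]
force: [-0.4, -0.7, 0.2]
finger_gap: 0.0078
clock: 19.88
tool_pos: [0.4703, 0.205, 0.1868]
eef_rot: [-0.007, 0.991, 0.131, -0.002]
force: [0.5, -0.2, -0.9]
finger_gap: 0.0076
turn 18.25 shift now [  3.5 249.2 -17. ] after turn [ 81.4 235.5 -17. ] tilt [-0.0054  0.0141 -0.9999] F [ 0.5 -0.2 -0.9] t 19.875
```

```bash
python3 -m jog '[[0,15,-3,0],[1,30,-3,0],[0,35,-3,0],[1,35,-2,0],[0,35,0,0],[1,35,0,0],[0,25,0,0],[0,12,0,0]]'; python3 -m jog '[[0,0,0,3],[0,0,0,4],[0,0,0,4],[0,0,0,4],[0,0,0,3.2],[0,0,0,0]]';python3 go.py 538.5 -34.9 170 -3.2
```

```text
clock: 20.88
tool_pos: [0.5294, -0.0238, 0.1894]
eef_rot: [-0.006, 0.991, 0.13, -0.007]
force: [-0.2, -0.5, -0.7]
finger_gap: 0.0076
clock: 21.62
tool_pos: [0.5266, -0.0252, 0.1865]
eef_rot: [-0.006, 0.999, -0.033, -0.011]
force: [0.9, -0.8, -1.0]
finger_gap: 0.0076
turn -0.55 shift now [12.9  9.1 16.1] after turn [12.8  9.2 16.1] tilt [-0.0208  0.012  -0.9997] F [ 0.9 -0.8 -1. ] t 21.625
```

```bash
python3 -m jog '[[5,4,2,-0.3],[5,4,2,-0.3],[3,1,2,0],[0,0,0,0],[0,0,0,0]]';python3 go.py 538.5 -34.9 170 -3.2; python3 - <<'E'
from h import *
im=imaging.read_camera("scene");cv2.imwrite("pics/s7.png",im[:,:,::-1]);imt=imaging.read_camera("top");cv2.imwrite("pics/t7.png",imt[:,:,::-1])
crop("scene",250,115,100,75,8,"pics/c7.png",cv2.convertScaleAbs(im,alpha=1.8))
s=env.read_state();m=rot(s["eef_rot"])
for z in(0,.0563): print(z,((proj("scene",[s["tool_pos"]+m.apply([a,b,z]) for a,b in((.004,.02),(.004,-.02),(-.004,-.02))])-[250,115])*8).round())
print((proj("scene",[[.5385,-.0349,.1]])-[250,115])*8)
E
```

```text
clock: 22.25
tool_pos: [0.5395, -0.0357, 0.179]
eef_rot: [-0.006, 1.0, -0.026, -0.011]
force: [0.2, -0.1, -0.5]
finger_gap: 0.008
turn 0.26 shift now [-0.9 -0.6  9. ] after turn [-0.9 -0.6  9. ] tilt [-0.0219  0.0124 -0.9997] F [ 0.2 -0.1 -0.5] t 22.25
0 [[455. 235.]
 [595. 213.]
 [587. 198.]]
0.0563 [[457. 403.]
 [592. 380.]
 [584. 365.]]
[[520.32387603 449.4888253 ]]
```

View pics/c7.png

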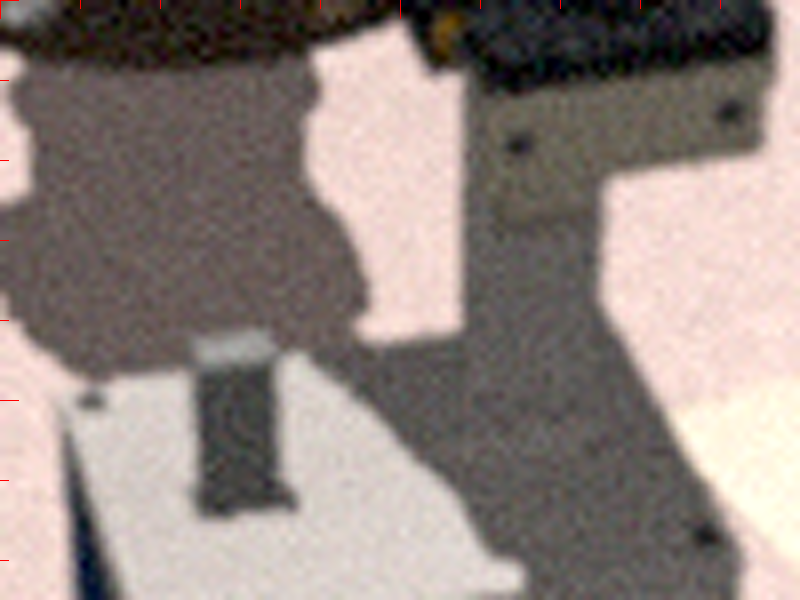

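```bash
python3 - <<'E'
from h import *
im=cv2.GaussianBlur(cv2.imread("pics/s7.png"),(1,5),0).astype(int)
for v in(146,150,154): print(v,"L305:",im[v,303:316].sum(1).tolist(),"R320:",im[v,319:330].sum(1).tolist())
for v in(163,167,171):print(v,"blk270:",im[v,270:290].sum(1).tolist())
s=env.read_state();m=rot(s["eef_rot"])
for z in(.01,.0563): print(z,proj("scene",[s["tool_pos"]+m.apply([a,b,z]) for a in(.004,-.004) for b in(.02,-.02)]).round(1).tolist())
print(proj("scene",[[.5338+a,-.1197+b,.13] for a in(.007,-.007) for b in(-.011,.011)]).round(1))
E
```

```text
146 L305: [381, 373, 374, 367, 284, 180, 155, 159, 153, 150, 154, 149, 149] R320: [155, 152, 161, 153, 142, 188, 290, 363, 377, 382, 383]
150 L305: [370, 365, 373, 362, 283, 167, 152, 146, 156, 151, 155, 150, 146] R320: [157, 149, 155, 148, 155, 204, 313, 367, 376, 368, 378]
154 L305: [364, 364, 372, 358, 286, 168, 147, 152, 160, 154, 145, 157, 151] R320: [154, 151, 160, 152, 154, 153, 214, 305, 362, 377, 385]
163 blk270: [338, 341, 335, 287, 192, 124, 114, 115, 129, 109, 111, 113, 106, 130, 226, 316, 343, 349, 348, 346]
167 blk270: [346, 353, 345, 309, 224, 120, 110, 129, 101, 124, 113, 112, 112, 119, 202, 293, 351, 341, 348, 340]
171 blk270: [344, 351, 347, 341, 262, 142, 108, 117, 116, 117, 106, 116, 120, 114, 184, 290, 347, 350, 343, 345]
0.01 [[307.0, 148.2], [324.3, 145.5], [306.0, 146.2], [323.3, 143.5]]
0.0563 [[307.1, 165.3], [324.0, 162.5], [306.1, 163.4], [322.9, 160.6]]
[[274.6 168.5]
 [284.2 166.7]
 [273.  165.1]
 [282.4 163.3]]
```

```bash
python3 -m jog '[[0,1.5,5,0.2],[0,0,6,0],[0,0,5,0],[0,0,0,0]]';python3 go.py 539.7 -37.1 155 -3.2
```

```text
clock: 22.85
tool_pos: [0.5387, -0.037, 0.1618]
eef_rot: [-0.006, 1.0, -0.027, -0.011]
force: [-0.1, 0.3, -1.1]
finger_gap: 0.0079
turn 0.06 shift now [1.2 0.1 6.8] after turn [1.2 0.1 6.8] tilt [-0.0221  0.0121 -0.9997] F [-0.1  0.3 -1.1] t 22.85
```

```bash
python3 -m jog '[[1.1,0,3,0],[0,0,3,0],[0,0,0,0]]';python3 go.py 539.7 -37.1 150 -3.2; python3 -m jog '[[0,0,2,0],[0,0,2,0],[0,0,0,0]]';python3 go.py 539.7 -37.1 150 -3.2
```

```text
clock: 23.22
tool_pos: [0.5399, -0.0369, 0.1554]
eef_rot: [-0.006, 1.0, -0.027, -0.011]
force: [-0.6, 0.0, -1.1]
finger_gap: 0.0078
turn 0.07 shift now [-0.   0.3  5.4] after turn [-0.   0.3  5.4] tilt [-0.0218  0.0122 -0.9997] F [-0.6  0.  -1.1] t 23.225
clock: 23.6
tool_pos: [0.5398, -0.0368, 0.1513]
eef_rot: [-0.006, 1.0, -0.027, -0.011]
force: [0.2, 1.5, -1.0]
finger_gap: 0.0077
turn 0.07 shift now [-0.1  0.3  1.3] after turn [-0.1  0.3  1.3] tilt [-0.0217  0.0122 -0.9997] F [ 0.2  1.5 -1. ] t 23.6
```

```bash
python3 -m jog '[[0,0,2,0],[0,0,2,0],[0,0,2,0]]';python3 go.py 539.6 -37.1 140 -3.2; python3 -m jog '[[0,0,2,0],[0,0,2,0],[0,0,2,0]]';python3 go.py 539.6 -37.1 126.5 -3.2
```

```text
clock: 23.98
tool_pos: [0.5397, -0.0367, 0.145]
eef_rot: [-0.006, 1.0, -0.027, -0.011]
force: [0.3, -1.0, -0.6]
finger_gap: 0.0078
turn 0.07 shift now [-0.   0.4  5. ] after turn [-0.   0.4  5. ] tilt [-0.0215  0.0121 -0.9997] F [ 0.3 -1.  -0.6] t 23.975
clock: 24.35
tool_pos: [0.5396, -0.0367, 0.1386]
eef_rot: [-0.006, 1.0, -0.027, -0.011]
force: [-0.7, -0.1, -0.6]
finger_gap: 0.0078
turn 0.07 shift now [ 0.3  0.6 12.1] after turn [ 0.3  0.6 12.1] tilt [-0.0215  0.0121 -0.9997] F [-0.7 -0.1 -0.6] t 24.35
```

```bash
python3 -m jog '[[0,0,2,0],[0,0,2,0],[0,0,2,0]]';python3 go.py 539.6 -37.1 126.5 -3.2; python3 -m jog '[[0,0,2,0],[0,0,2,0],[0,0,2,0]]';python3 go.py 539.6 -37.1 126.3 -3.2
python3 -m jog '[[0,0,0,0],[0,0,0,0]]'
```

```text
clock: 24.72
tool_pos: [0.5395, -0.0366, 0.1321]
eef_rot: [-0.006, 1.0, -0.027, -0.011]
force: [-0.3, 0.0, -0.3]
finger_gap: 0.0077
turn 0.07 shift now [0.3 0.6 5.6] after turn [0.3 0.6 5.6] tilt [-0.0215  0.0122 -0.9997] F [-0.3  0.  -0.3] t 24.725
clock: 25.1
tool_pos: [0.5393, -0.0365, 0.1257]
eef_rot: [-0.006, 1.0, -0.027, -0.011]
force: [0.3, -0.3, -1.2]
finger_gap: 0.008
turn 0.07 shift now [ 0.3  0.6 -0.6] after turn [ 0.3  0.6 -0.6] tilt [-0.0215  0.0121 -0.9997] F [ 0.3 -0.3 -1.2] t 25.1
clock: 25.35
tool_pos: [0.5393, -0.0365, 0.1256]
eef_rot: [-0.006, 1.0, -0.027, -0.011]
force: [-0.9, 1.0, 0.1]
finger_gap: 0.0079
```

```bash
python3 - <<'E'
from h import *
F=[];T=[]
for i in range(24):
    im=imaging.read_camera("scene" if i else "top")
    if i==0: cv2.imwrite("pics/t8.png",im[:,:,::-1])
    s=env.read_state();F.append(s["force"]);T.append(s["ft_torque"])
print(np.mean(F,0).round(2),(np.std(F,0)/24**.5).round(2),np.mean(T,0).round(3),(np.std(T,0)/24**.5).round(3),s["tool_pos"])
crop("scene",250,115,100,75,8,"pics/c8.png",cv2.convertScaleAbs(im,alpha=1.8))
cv2.imwrite("pics/s8.png",im[:,:,::-1])
E
```

```text
[ 0.09  0.06 -0.88] [0.1  0.11 0.09] [-0.041 -0.138  0.001] [0.006 0.006 0.006] [ 0.539271   -0.0364978   0.12554013]
```

View pics/c8.png

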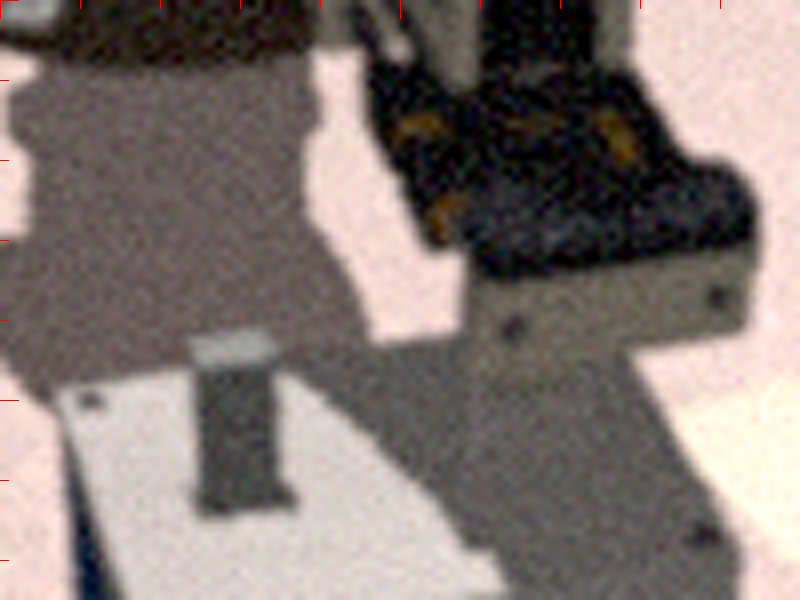

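```bash
python3 -c "
from rig import env,hand_in
s=env.read_state();print(abs(s['dq']).max(),s['clock']);print(hand_in())"
```

```text
0.0011180455617300997 26.55
the job is handed in; nothing more can be done
None
```

I stood the reference block in its pocket and released it. I then lowered the coupon through the window and handed in while still holding it, at 26.6 s of the 72 s allowed.

- **Block:** it bottomed with the TCP at z = 115.4 mm, against 115.3 mm predicted for full seating. The last pictures show it still standing upright in the pocket.
- **Coupon:** it is about 30.7 mm below the plate's top face. That figure comes from the TCP height at the grasp and assumes no slip; I did not measure it in a picture.
- **Not touching anything:** over 24 readings the mean force was (0.09, 0.06, −0.88) N. That is the coupon's own weight with no side load. The arm was still.
- **Less than ideal:** the tool is tilted about 1.4° from vertical, built up over the moves, and the jog rows cannot correct tilt. The coupon probably shares the part of that tilt along x.
- **One disagreement:** before insertion the camera put the coupon about 1.5 mm further to +y in the grip than the tool pose implied. I corrected for that, and it went in without contact force.
- **Not checked:** I did not look again at the dish, bottle and beaker at the end. I saw no sign of contact with them.

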